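Load the coverslip drying stand

TASK

Make the drying stand ready and load it: unscrew the knurled nut from the stand's middle stud, lift it clear and lay it in the steel parts tray. Then hang every coverslip tray that lies on the bench on the stand's two pins, one on top of another, each flat and fully down.

Things in the scene. Friction and masses are not known exactly. Their poses are not given: they have to be found in the camera images.
- drying_stand: drying stand, fixed: grey steel bar 44 mm wide (its x), 200 mm long (its y), 15 mm high, with a threaded brass stud upright in its middle (20 mm wide, top 49 mm above the bench) and two upright pins. Origin: middle of the bar's underside, on the bench, z up. The first tray rests on the bar's top (underside 15 mm above the origin), each next one 12 mm higher
- pin_left (a point): tip of the stand's pin at its y = +75 mm: steel, 8 mm thick, upright, on the bar's long centre line; tip 77 mm above the bench, its last 6 mm taper to 3 mm
- pin_right (a point): tip of the other pin, alike, at the stand's y = -75 mm
- knurled_nut: steel nut, 26 mm high, 0.09 kg: flange 44 mm in diameter and 5 mm thick below, round knurled head 34 mm in diameter and 21 mm high above it, 23 mm bore with two thread lugs. Origin: centre of its underside, z up along its bore. At the start screwed down on the stand's bar round the stud (underside 15 mm above the stand's origin)
- nut_top (a point): centre of the nut's upper face. Right-hand thread: turned anticlockwise seen from above, the nut climbs 20 mm a turn (3.2 mm a rad) and comes free after 0.6 to 0.8 turn (at most 5 rad), then lifts straight off; before that it cannot be pulled off. It turns easily, has up to 3 mm play up and down, and stays where it is left on the thread
- parts_tray: open square parts tray of sheet steel, fixed to the bench, 130 x 130 mm outside, 20 mm high, walls and floor 3 mm thick. Origin: middle of its underside, z up; its x and y run along its sides
- slip_tray_0: aluminium coverslip tray (3 or 4 in a run, all alike, either way round): flat plate 50 mm wide (its x), 176 mm long (its y), 12 mm thick, 0.1 kg, four square pockets, slips glued in. Round 11 mm holes right through on its long centre line at y = -75 and +75 mm, a 28 mm hole in its middle. Origin: middle of its underside, z up. Lies on the bench; pinch it across its width at the middle
- slip_tray_1: aluminium coverslip tray (3 or 4 in a run, all alike, either way round): flat plate 50 mm wide (its x), 176 mm long (its y), 12 mm thick, 0.1 kg, four square pockets, slips glued in. Round 11 mm holes right through on its long centre line at y = -75 and +75 mm, a 28 mm hole in its middle. Origin: middle of its underside, z up. Lies on the bench; pinch it across its width at the middle
- slip_tray_2: aluminium coverslip tray (3 or 4 in a run, all alike, either way round): flat plate 50 mm wide (its x), 176 mm long (its y), 12 mm thick, 0.1 kg, four square pockets, slips glued in. Round 11 mm holes right through on its long centre line at y = -75 and +75 mm, a 28 mm hole in its middle. Origin: middle of its underside, z up. Lies on the bench; pinch it across its width at the middle
- slip_tray_3: aluminium coverslip tray (3 or 4 in a run, all alike, either way round): flat plate 50 mm wide (its x), 176 mm long (its y), 12 mm thick, 0.1 kg, four square pockets, slips glued in. Round 11 mm holes right through on its long centre line at y = -75 and +75 mm, a 28 mm hole in its middle. Origin: middle of its underside, z up. Lies on the bench; pinch it across its width at the middle
Mind the look-alikes: they are no part of the job. What is shaped like the knurled_nut but orange or red is not meant.

How it is judged:
By the outcome, as a careful person would: the job done as asked, in the order asked, and still so for the second after the job is handed in, with the robot touching nothing.
Of slip_tray_0, slip_tray_1, slip_tray_2, slip_tray_3 only 3 to 4 are there at a start; the rules pass over those that are not, and their reading is None.
At some moment in a run one of slip_tray_0, slip_tray_1, slip_tray_2, slip_tray_3 may be knocked a few centimetres aside while the robot is not near it.
Once in a run the grip may slacken for a moment while it holds something.
It also fails if it takes over 210 s, if anything falls off the work surface, if the arm or the gripper's body presses on something with over 40 N, if the wrist force passes 120 N, or if a joint passes its speed limit or range.

ROBOT

A 6-joint arm with a two-finger parallel gripper is mounted at the origin on a cart in front of the work surface, level with it; the furniture and walls round the work are solid. World frame = base frame: x ahead of the robot, y to its left, z up, the work surface at z = 0. Lengths are in m, angles in rad, forces in N, time in s.
With the tool pointing down it reaches from about 0.25 to 0.775 m from the base axis. Payload 4 kg.
Tool frame: the origin (TCP) lies at the very end of the fingers, on their centre line; the grasp point (between the pads) lies 19 mm behind it; y points along the fingers, x is the direction in which the jaws open and shut, and the axes are right-handed (so a half turn about y gives the same grasp; the last joint's range is limited). The gripper opens to 85 mm and grips with 20 to 120 N. Pads are 22 mm wide; open, the fingers measure 114 mm over their backs; the gripper's body (76 mm by 85 mm) begins 54 mm behind the grasp point. The pads swing forward as they close: fully open they stand 13 mm farther back than shut.
Start: joints at [1.149, 0.087, 1.371, -0, 1.684, -0.103], TCP at [0.172, 0.522, 0.231] pointing down, gripper open.
Joint ranges: [-3.1, 3.1], [-0.76, 2.03], [0.27, 2.55], [-1.08, 4.22], [0.17, 2.65], [-2.57, 2.57]. Speed limits (rad/s): [2.79, 2.79, 3.14, 3.14, 3.14, 3.14].

INTERFACE

Orientations are given as a unit quaternion [w, x, y, z].
In Python, from rig import ctrl, kin, telemetry, cams gives the robot as it stands. The module is installed in compiled form; this text tells all that it offers. Calls block until the motion is done:
- ctrl.goto(position, orientation): joint-space move of the TCP to a pose.
- ctrl.move_straight(position, velocity=0.15, attitude=None, force_limit=None): straight line of the TCP; attitude=None keeps the orientation; velocity is the mean speed in m/s. With force_limit (N) it stops when the force on the tool has changed by that much, and returns True; else False.
- ctrl.movej(angles): joint-space move.
- ctrl.set_gripper(opening, effort=None): finger opening in m; effort is the grip in N (None keeps the last); returns when the fingers have stopped.
- ctrl.hold(seconds).
- kin.ik(position, orientation): joint angles nearest the present ones, or None.
- telemetry.get_state(): the state.
- cams.camera(name): name is "scene" or "top"; returns the picture (480x640x3 uint8, red, green, blue); there is no depth.
- cams.camera_model(name): a dict with "mtx" (3x3 intrinsics, pixels), "k1" (the pictures are not rectified: a ray, as slopes to the right and down, at radius r is drawn at 1 + k1 r^2 times it, then the intrinsics apply), "world_from_camera" (4x4, takes a point from camera to world coordinates). Camera axes: x right, y down, z forward; pixel columns grow to the right and rows downward; lengths in m; the calibration is good to about 2 mm. A picture is of the moment at which its call begins. camera_model takes no time and is no camera call.
A pose or a line that the arm cannot do raises ctrl.MotionError and nothing moves.
- ctrl.sign_off(): hands the job in, once; it reports no verdict.
The state is a dict: "time_s": time; "joint_positions": joint angles; "joint_vel": joint speeds; "tau": joint torques, N m; "tcp_pos": TCP position; "tool_rot": TCP orientation; "ft_force": force on the tool from outside, world axes, zero at the start; "wrist_torque": the same for the moment, N m; "finger_gap": finger opening in m.
Only numpy, scipy, OpenCV 4.12 (cv2) and the standard library are available. Lean on these libraries where they do the work, as an engineer would, in place of code of your own. Each camera call takes 0.05 s, during which the arm holds its last target. There are 200 camera calls.

## Working session

There is one attempt and no reset: what is moved stays moved. The work goes in short steps, each a Python script; the robot and the scene stay as the last script left them, time stands still between calls to the robot, and variables do not carry over. Pictures are saved under pics/ and viewed, about 12 in all and at most 16, crops included, and the job is handed in when it is done.

```bash
mkdir -p pics; python3 - <<'E'
from rig import ctrl,kin,telemetry,cams
import cv2,numpy as np
for n in("scene","top"):
    im=cams.camera(n); cv2.imwrite(f"pics/{n}0.png",im[...,::-1]); m=cams.camera_model(n)
    print(n,np.round(m["mtx"],1).tolist(),m["k1"],np.round(m["world_from_camera"],3).tolist())
print(telemetry.get_state())
E
```

```text
scene [[472.5, 0.0, 318.1], [0.0, 472.5, 240.2], [0.0, 0.0, 1.0]] -0.06447464432411015 [[0.621, -0.397, 0.676, -0.125], [-0.784, -0.324, 0.529, -0.522], [0.009, -0.859, -0.513, 0.592], [0.0, 0.0, 0.0, 1.0]]
top [[433.7, 0.0, 318.8], [0.0, 433.7, 236.9], [0.0, 0.0, 1.0]] -0.09338310799044093 [[0.001, -0.99, 0.142, 0.365], [-1.0, -0.004, -0.02, -0.008], [0.02, -0.142, -0.99, 1.109], [0.0, 0.0, 0.0, 1.0]]
{'time_s': 0.1, 'joint_positions': array([ 1.14890784e+00,  8.79028357e-02,  1.37210938e+00,  1.48910895e-05,
        1.68360156e+00, -1.03105432e-01]), 'joint_vel': array([ 0.00201613, -0.00215445, -0.00242236,  0.00121814, -0.00049081,
        0.00010422]), 'tau': array([ 2.28078374e-03, -3.53014755e+01, -3.14218032e+01, -1.51905911e-04,
        8.05182732e-03,  8.96009965e-06]), 'tcp_pos': array([0.17219488, 0.52187907, 0.23024112]), 'tool_rot': array([-0.5726678 ,  0.57337244,  0.41368185, -0.41492525]), 'ft_force': array([-0.12173018,  0.03023299, -0.05119989]), 'wrist_torque': array([-0.0157132 , -0.00594057, -0.0140891 ]), 'finger_gap': 0.0855333991962047}
```

View pics/top0.png

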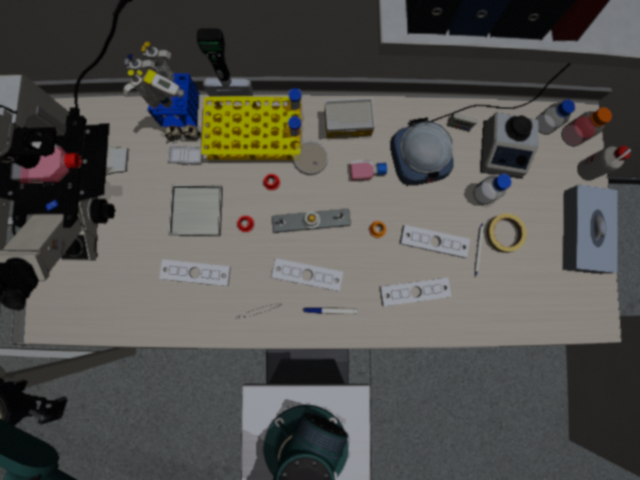

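View pics/scene0.png

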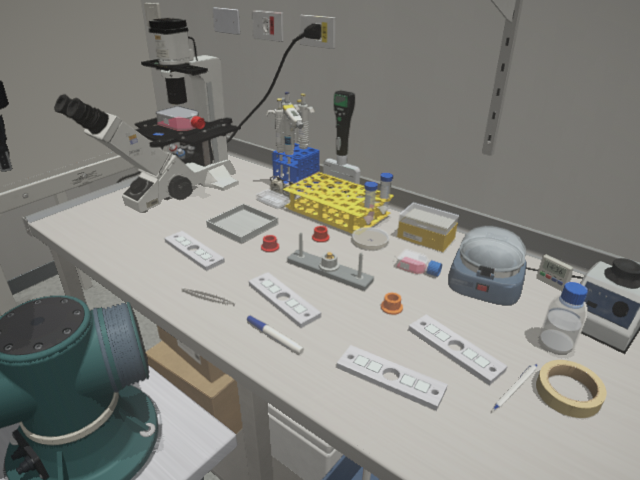

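Top view: the stand is at (311,219) with a steel nut at (312,218). Parts tray is at (196,210). There are four slip trays at (195,272), (307,274), (436,241) and (416,291).
Could be taken for the nut: red (272,182), red (246,224) and orange (378,229). My choice is the steel one on the stud at (312,218), which I'll check in one crop mosaic.

```bash
python3 - <<'E'
import cv2,numpy as np
t=cv2.imread("pics/top0.png");s=cv2.imread("pics/scene0.png")
def c(i,x,y,w,h,W=400,H=300): return cv2.resize(i[y:y+h,x:x+w],(W,H),interpolation=cv2.INTER_NEAREST)
m=np.vstack([np.hstack([c(t,262,186,100,75),c(s,280,225,100,75)]),np.hstack([c(t,372,220,100,75),c(s,335,315,120,90)])])
cv2.imwrite("pics/crop1.png",m)
E
```

```text
(no output)
```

View pics/crop1.png

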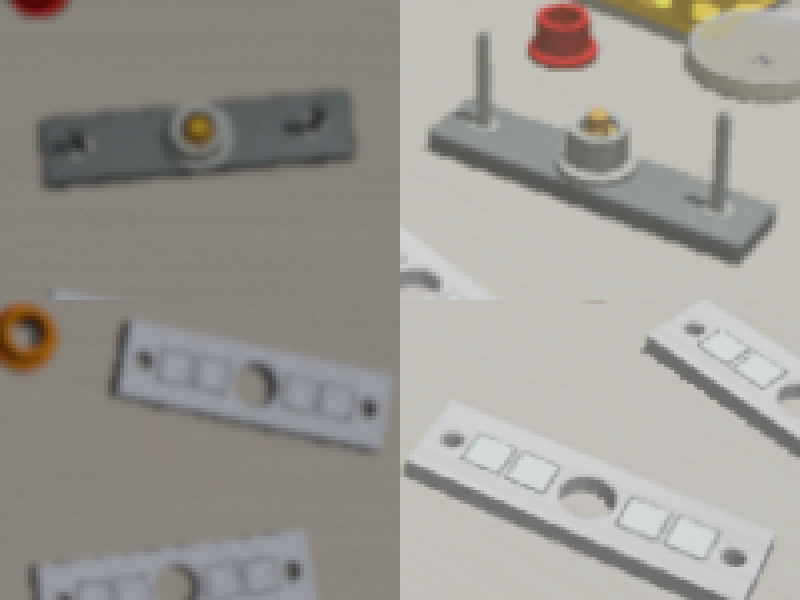

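The crops confirm it: the steel nut sits on the brass stud. Pin tips in scene are about (300.5,233.5) and (360.5,253.5), and the tray top faces separate well from their dark sides. Next, the helpers and the measurements.

```bash
cat > h.py <<'E'
from rig import ctrl,kin,telemetry,cams
import cv2,numpy as np
from scipy.spatial.transform import Rotation as R
M={n:cams.camera_model(n) for n in("scene","top")}
def ray2plane(n,px,z):
    m=M[n];K=m["mtx"];px=np.atleast_2d(np.asarray(px,float))
    u=cv2.undistortPoints(px.reshape(-1,1,2),K,np.array([m["k1"],0,0,0])).reshape(-1,2)
    T=np.array(m["world_from_camera"]);d=np.c_[u,np.ones(len(u))]@T[:3,:3].T;o=T[:3,3]
    return (o+d*((z-o[2])/d[:,2])[:,None])[:,:2]
def proj(n,p):
    m=M[n];T=np.linalg.inv(m["world_from_camera"]);p=np.atleast_2d(np.asarray(p,float))@T[:3,:3].T+T[:3,3]
    return cv2.projectPoints(p,np.zeros(3),np.zeros(3),m["mtx"],np.array([m["k1"],0,0,0.]))[0].reshape(-1,2)
def rects(n,mask,z,L,W,tol=.2):
    """rectangles of about L x W in a mask, on plane z -> [(x,y,yaw of long axis,L,W)]"""
    out=[]
    for c in cv2.findContours(mask,cv2.RETR_EXTERNAL,cv2.CHAIN_APPROX_NONE)[0]:
        if len(c)<40: continue
        (x,y),(a,b),_=r=cv2.minAreaRect((ray2plane(n,c[:,0],z)*1000).astype(np.float32))
        l,w=max(a,b)/1e3,min(a,b)/1e3
        if abs(l-L)<tol*L and abs(w-W)<tol*W+.006:
            q=cv2.boxPoints(r);e=max([q[1]-q[0],q[2]-q[1]],key=np.linalg.norm)
            out.append((x/1e3,y/1e3,np.arctan2(e[1],e[0])%np.pi,l,w))
    return out
def white(im):
    im=im.astype(int);r,g,b=im[...,0],im[...,1],im[...,2]
    return ((b-r>-6)&(im.mean(2)>WT)).astype(np.uint8)*255
WT=90
def trays(n,im,z=.012):
    global WT; WT=90 if n=="top" else 150
    return rects(n,cv2.morphologyEx(white(im),cv2.MORPH_OPEN,np.ones((2,2))),z,.176,.05)
def down(a):
    """tool pointing down, jaw axis (tool x) at world angle a"""
    x=np.array([np.cos(a),np.sin(a),0]);y=np.array([0,0,-1.]);return R.from_matrix(np.c_[x,y,np.cross(x,y)]).as_quat(scalar_first=True)
def S(): return telemetry.get_state()
E
python3 - <<'E'
from h import *
ims={n:cv2.imread(f"pics/{n}0.png")[...,::-1].copy() for n in M}
for n,im in ims.items():
    for t in trays(n,im): print(n,np.round(t,4))
    q=proj(n,[[.5,0,0]])
t,s=ims["top"],ims["scene"]
print("px bench,tray,bar,side",t[320,200],t[267,170],t[222,290],s[300,350],s[270,255],s[262,310])
def grey(im,lo,hi):
    im=im.astype(int);v=im.mean(2);return ((im[...,2]-im[...,0]>-3)&(v>lo)&(v<hi)).astype(np.uint8)*255
for n,lo,hi in(("top",50,105),("scene",95,160)):
    m=cv2.morphologyEx(grey(ims[n],lo,hi),cv2.MORPH_CLOSE,np.ones((5,5)))
    for r in rects(n,m,.015,.2,.044,.3): print("bar",n,np.round(r,4))
    for r in rects(n,m,.02,.13,.13,.2): print("ptray",n,np.round(r,4))
print("pins",ray2plane("scene",[[300.5,233.5],[360.5,253.5]],.077))
print("ptray top",ray2plane("top",[[174,186],[221,187],[220,236],[170,235]],.02))
print("stud",ray2plane("top",[[262+200/4,186+128/4]],.049))
E
```

```text
scene [ 0.3812 -0.2817  1.7023  0.1781  0.0518]
scene [ 0.5105 -0.337   1.3616  0.1782  0.0521]
scene [ 0.4243 -0.0062  1.3751  0.1782  0.0521]
scene [0.4282 0.2785 1.474  0.1791 0.0521]
top [ 0.3811 -0.2793  1.7012  0.1793  0.0536]
top [0.4286 0.2832 1.4755 0.1811 0.0539]
top [ 0.4245 -0.0025  1.3759  0.1799  0.0549]
top [ 0.5104 -0.3343  1.362   0.1792  0.055 ]
px bench,tray,bar,side [136 130 124] [135 137 143] [86 91 92] [194 192 186] [194 191 185] [147 151 149]
bar top [ 0.5654 -0.0099  1.668   0.1984  0.0442]
bar top [0.8833 0.8417 0.0272 0.2119 0.057 ]
ptray top [0.5903 0.2873 1.5701 0.1306 0.1259]
bar scene [ 0.0704 -0.0535  0.986   0.179   0.0424]
bar scene [ 0.3627 -0.2838  1.7225  0.1748  0.0378]
bar scene [ 0.4785 -0.3372  1.6095  0.1792  0.05  ]
bar scene [ 0.6963 -0.4706  3.1243  0.184   0.063 ]
bar scene [ 0.4152 -0.0114  1.3888  0.1779  0.0533]
bar scene [ 0.5609 -0.0165  1.6584  0.2021  0.0461]
bar scene [0.4181 0.2702 1.4901 0.1793 0.0512]
ptray scene [0.5794 0.2744 1.5575 0.145  0.1438]
pins [[ 0.55176154  0.05681699]
 [ 0.56687513 -0.09005033]]
ptray top [[0.65332491 0.34598881]
 [0.65061475 0.22298006]
 [0.52268665 0.22101666]
 [0.52480149 0.3496244 ]]
stud [[ 0.56451996 -0.012336  ]]
```

```bash
python3 - <<'E'
from h import *
C=np.array([.5635,-.012])
for a in np.arange(-3,3.1,.5):
    q=kin.ik([*C,.1],down(a)); print(round(a,2),None if q is None else np.round(q,2))
E
```

```text
-3.0 None
-2.5 [-0.12  0.18  1.53 -0.    1.43  2.38]
-2.0 [-0.12  0.18  1.53 -0.    1.43  1.88]
-1.5 [-0.12  0.18  1.53 -0.    1.43  1.38]
-1.0 [-0.12  0.18  1.53 -0.    1.43  0.88]
-0.5 [-0.12  0.18  1.53 -0.    1.43  0.38]
0.0 [-0.12  0.18  1.53 -0.    1.43 -0.12]
0.5 [-0.12  0.18  1.53 -0.    1.43 -0.62]
1.0 [-0.12  0.18  1.53 -0.    1.43 -1.12]
1.5 [-0.12  0.18  1.53 -0.    1.43 -1.62]
2.0 [-0.12  0.18  1.53 -0.    1.43 -2.12]
2.5 None
3.0 None
```

```bash
python3 - <<'E'
from h import *
C=np.array([.5635,-.012]); a=-2.6
ctrl.set_gripper(.05,40)
ctrl.goto([*C,.13],down(a)); 
ctrl.move_straight([*C,.05],.15)
f0=S()["ft_force"]
hit=ctrl.move_straight([*C,.008],.02,force_limit=4); z=S()["tcp_pos"][2]; print("contact",hit,z,S()["ft_force"]-f0)
z+=.003
ctrl.move_straight([*C,z],.05); g=ctrl.set_gripper(.02,40); s=S(); print("gap",s["finger_gap"],s["ft_force"]-f0,s["tcp_pos"],s["time_s"])
E
```

```text
contact True 0.01193700961091805 [-0.94126538 -0.00489902  3.88444269]
gap 0.041575560559886 [0.34641332 1.30421131 2.38668244] [ 0.564011   -0.01174656  0.0153884 ] 5.8
```

```bash
python3 - <<'E'
from h import *
C=np.array([.5635,-.012])
ctrl.set_gripper(.052,40); ctrl.move_straight([*C,.026],.05)
f0=S()["ft_force"]
ctrl.set_gripper(.02,40); s=S(); print("gap",s["finger_gap"],s["ft_force"]-f0,s["tcp_pos"],s["time_s"])
if .030<s["finger_gap"]<.0385:
    a=-2.6; z0=.026
    for k in range(1,11):
        ctrl.move_straight([*C,z0+.0016*k],.004,attitude=down(a+.5*k)); s=S()
        print(k,np.round(s["ft_force"]-f0,1),np.round(s["wrist_torque"],2),np.round(s["tcp_pos"],4),round(s["finger_gap"],4),round(s["time_s"],1))
E
```

```text
gap 0.03281296920469161 [1.30932996 1.18616634 1.65126351] [ 0.56403757 -0.01191004  0.02641559] 6.7417
1 [ 1.9  0.  -0.6] [-0.01 -0.22 -0.02] [ 0.5634 -0.012   0.0272] 0.0326 7.4
2 [ 0.6  0.  -0.5] [ 0.05 -0.03  0.  ] [ 0.563  -0.012   0.0289] 0.0326 8.0
3 [-0.  -0.6 -0.6] [-0.12  0.06 -0.04] [ 0.5632 -0.0121  0.0306] 0.0329 8.7
4 [-1.4 -5.  -2.2] [-0.79  0.13 -0.02] [ 0.5633 -0.0129  0.0322] 0.0327 9.3
5 [ 3.4 -4.5 -2.3] [-0.65 -0.56 -0.03] [ 0.5649 -0.0122  0.0347] 0.0327 10.0
6 [ 4.  -4.  -3.2] [-0.66 -0.75 -0.01] [ 0.565  -0.0123  0.0362] 0.0327 10.6
7 [ 5.3 -4.5 -2.2] [-0.75 -0.74 -0.09] [ 0.5651 -0.0123  0.0379] 0.0327 11.3
8 [ 4.  -5.2 -1.7] [-0.59 -0.79  0.02] [ 0.5652 -0.0121  0.0396] 0.0326 11.9
9 [ 3.7 -2.8 -0.5] [-0.38 -0.85 -0.01] [ 0.5651 -0.0116  0.0413] 0.0325 12.6
10 [ 4.9 -0.6 -1. ] [-0.11 -0.93 -0.07] [ 0.5646 -0.0114  0.0426] 0.0323 13.2
```

```bash
python3 - <<'E'
from h import *
p=S()["tcp_pos"]
hit=ctrl.move_straight([.5635,-.012,.075],.03,force_limit=8); s=S(); print(hit,s["tcp_pos"],s["finger_gap"],s["ft_force"])
if not hit:
    ctrl.move_straight([.5635,-.012,.16],.15)
    cv2.imwrite("pics/s1.png",cv2.resize(cams.camera("scene")[120:345,240:540,::-1],(800,600)))
E
```

```text
True [ 0.56484698 -0.0112039   0.04435497] 0.03285856370740222 [ 1.45394236  0.72811252 -0.45189848]
```

```bash
python3 - <<'E'
from h import *
C=np.array([.5643,-.0118]); z=S()["tcp_pos"][2]-.001
ctrl.set_gripper(.05); ctrl.move_straight([*C,z+.001],.05,attitude=down(1.4)); ctrl.move_straight([*C,z],.005,attitude=down(.4))
f0=S()["ft_force"]; ctrl.set_gripper(.02,60); s=S(); print("gap",s["finger_gap"],s["ft_force"]-f0,s["time_s"])
for k in range(1,5):
    ctrl.move_straight([*C,z+.0016*k],.004,attitude=down(.4+.5*k)); s=S()
    print(k,np.round(s["ft_force"]-f0,1),np.round(s["wrist_torque"],2),np.round(s["tcp_pos"],4),round(s["finger_gap"],4))
hit=ctrl.move_straight([*C,.085],.03,force_limit=8); s=S(); print(hit,s["tcp_pos"],s["finger_gap"],s["ft_force"],s["time_s"])
if not hit: ctrl.move_straight([*C,.16],.15)
cv2.imwrite("pics/s1.png",cv2.resize(cams.camera("scene")[120:345,240:540,::-1],(800,600)))
E
```

```text
gap 0.020320776798174293 [1.85784083 2.88995568 7.67941161] 16.6667
1 [2.8 1.7 7.1] [ 0.35 -0.53 -0.04] [ 0.5671 -0.0113  0.0474] 0.0198
2 [1.  3.7 4.8] [ 0.9 -0.3 -0. ] [ 0.5654 -0.0107  0.0476] 0.0205
3 [-1.6  3.1  3.5] [ 0.65  0.31 -0.02] [ 0.5635 -0.0113  0.0478] 0.0199
4 [-5.  -2.5  2. ] [-0.16  0.82 -0.03] [ 0.5627 -0.0127  0.0487] 0.02
False [ 0.56407848 -0.01179854  0.08463956] 0.020203534524143415 [-0.10001872  0.31310851 -0.39079597] 20.5917
```

View pics/s1.png

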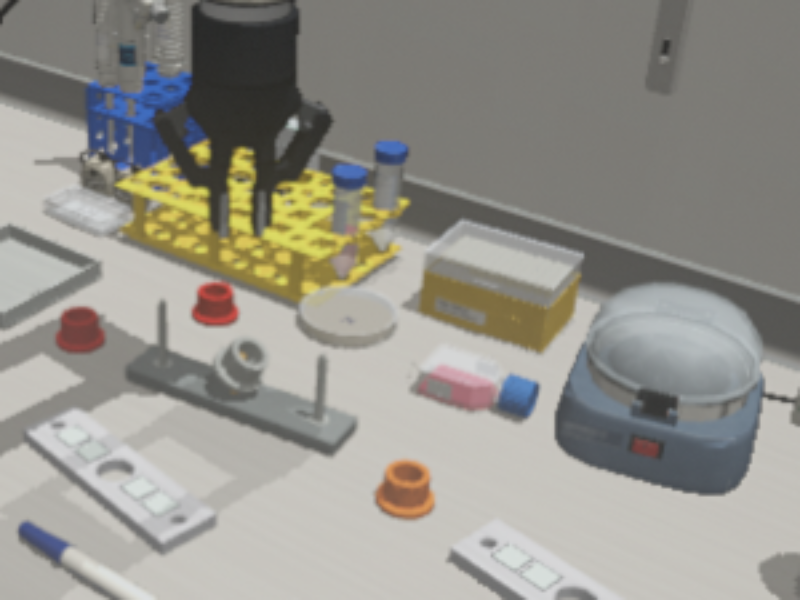

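The nut had come free, dropped back and now lies cocked on the stud at about scene (332,252). One zoom to see its attitude.

```bash
python3 - <<'E'
from h import *
C=[.5643,-.0118]
ctrl.move_straight([.5643,.12,.2],.2)
s=cams.camera("scene")[...,::-1];t=cams.camera("top")[...,::-1]
cv2.imwrite("pics/s2.png",np.hstack([cv2.resize(s[225:285,300:360],(400,400)),cv2.resize(t[190:250,282:342],(400,400))]))
print(S()["time_s"])
E
```

```text
22.2333
```

View pics/s2.png

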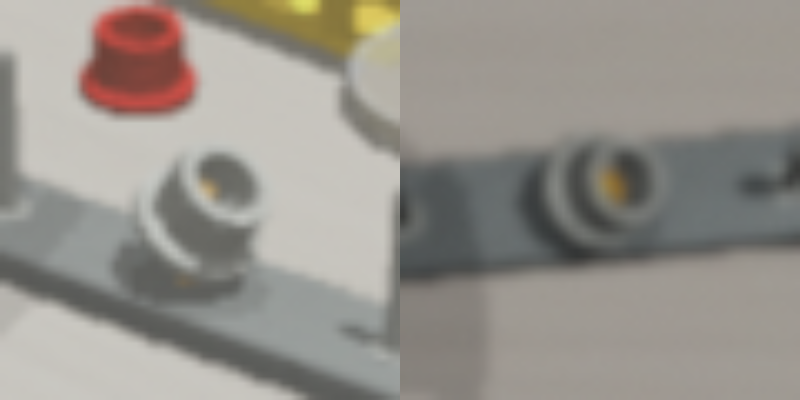

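The nut leans about 30° toward −y/+x near the stud's tip, with brass visible under its flange. I'll triangulate it and grip across the lean.

```bash
cat >> h.py <<'E'
def tri(ps,pt):
    A=[];b=[]
    for n,p in(("scene",ps),("top",pt)):
        a=np.r_[ray2plane(n,p,0)[0],0];o=np.array(M[n]["world_from_camera"])[:3,3];d=(a-o)/np.linalg.norm(a-o)
        P=np.eye(3)-np.outer(d,d);A.append(P);b.append(P@o)
    x=np.linalg.solve(sum(A),sum(b));return x,[np.linalg.norm(A[i]@x-b[i]) for i in(0,1)]
E
python3 - <<'E'
from h import *
print(tri([333.3,252.8],[315.7,216.7]))
print(tri([328.2,259.5],[310.5,219.2]))
print("check stud top", tri([280+199/4,225+30],[312,218]))
E
```

```text
(array([ 0.56743593, -0.02145686,  0.05095452]), [np.float64(5.703702735877675e-05), np.float64(5.7037027358753544e-05)])
(array([ 0.56543329, -0.00904371,  0.02964424]), [np.float64(0.0005538738387315621), np.float64(0.0005538738387314958)])
check stud top (array([ 0.56602372, -0.01266257,  0.04244516]), [np.float64(0.0004008967244246949), np.float64(0.0004008967244247371)])
```

```bash
python3 - <<'E'
from h import *
C=np.array([.566,-.019])
ctrl.set_gripper(.058); ctrl.goto([*C,.12],down(.1)); 
f0=S()["ft_force"]
hit=ctrl.move_straight([*C,.038],.05,force_limit=5); s=S(); print("desc",hit,s["tcp_pos"],s["ft_force"]-f0)
ctrl.set_gripper(.02,40); s=S(); print("gap",s["finger_gap"],s["ft_force"]-f0)
if .03<s["finger_gap"]<.038:
    hit=ctrl.move_straight([*C,.10],.03,force_limit=10); s=S(); print("lift",hit,s["tcp_pos"],s["finger_gap"],s["ft_force"]-f0,s["time_s"])
    if not hit: ctrl.move_straight([*C,.14],.1)
i=cams.camera("scene");cv2.imwrite("pics/s3.png",cv2.resize(i[160:280,260:420,::-1],(800,600)))
E
```

```text
desc False [ 0.56625178 -0.01904696  0.0383961 ] [-0.94455512 -0.37883699  0.22505031]
gap 0.033133760415101375 [-0.6565176  -0.57802422  1.87161824]
lift False [ 0.56589106 -0.01898839  0.09980451] 0.03295045598061869 [-0.00138796 -0.3040938  -0.47835617] 28.8083
```

View pics/s3.png

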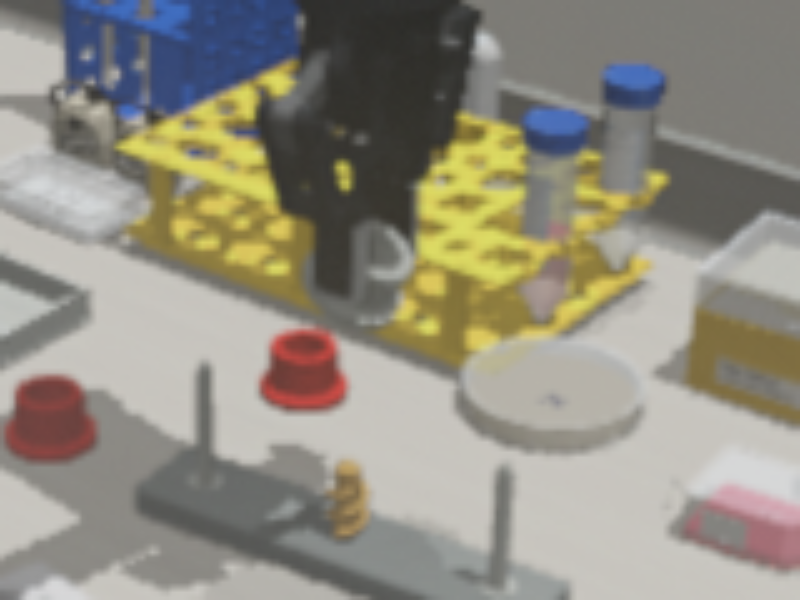

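The nut is held and the stud is bare. Next I lay the nut in the parts tray.

```bash
python3 - <<'E'
from h import *
P=[.587,.281]
ctrl.goto([*P,.13],down(.1)); print(S()["finger_gap"])
hit=ctrl.move_straight([*P,.012],.05,force_limit=4); s=S(); print("desc",hit,s["tcp_pos"],s["finger_gap"])
ctrl.set_gripper(.06); ctrl.move_straight([*P,.12],.15)
ctrl.goto([.35,.25,.3],down(.1))
for n in M:
    im=cams.camera(n); cv2.imwrite(f"pics/{n}4.png",im[...,::-1])
    for t in trays(n,im): print(n,np.round(t,4))
print(S()["time_s"])
s=cv2.imread("pics/scene4.png");t=cv2.imread("pics/top4.png")
c=lambda i,x,y,w,h:cv2.resize(i[y:y+h,x:x+w],(400,300),interpolation=cv2.INTER_NEAREST)
cv2.imwrite("pics/c4.png",np.vstack([np.hstack([c(s,200,190,100,75),c(t,150,175,100,75)]),np.hstack([c(s,280,225,100,75),c(t,262,186,100,75)])]))
E
```

```text
0.0327448308458053
desc True [0.58697533 0.28114266 0.01904748] 0.03272851196882623
scene [ 0.3811 -0.2817  1.7023  0.1781  0.0519]
scene [ 0.5106 -0.3371  1.3607  0.1781  0.0522]
scene [ 0.4243 -0.0064  1.3754  0.1786  0.0521]
scene [ 0.5675 -0.0206  1.6639  0.1824  0.0399]
scene [0.4282 0.2778 1.4708 0.1776 0.0524]
top [ 0.3809 -0.2784  1.6995  0.181   0.0536]
top [0.4284 0.2833 1.4767 0.1808 0.0537]
top [ 0.4245 -0.0026  1.3762  0.1801  0.0539]
top [ 0.5103 -0.334   1.3647  0.1799  0.055 ]
top [ 0.5664 -0.0153  1.6543  0.1951  0.0416]
34.9917
```

View pics/c4.png

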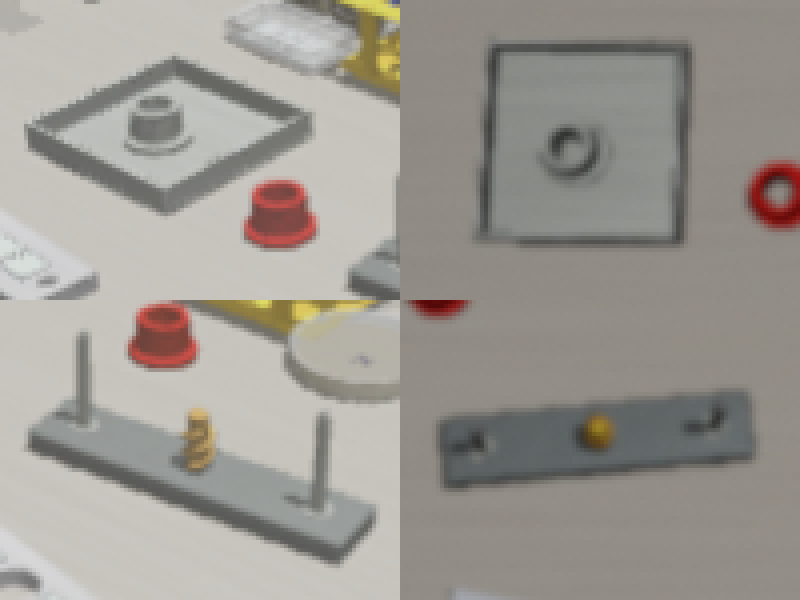

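The nut is upright in the parts tray at scene (239,221), and the stud is bare. Next I pick the nearest tray and hold it above the pins to compare.

```bash
cat >> h.py <<'E'
def find(near,r=.06,clear=True):
    """mean of both views of the tray nearest to near"""
    o=[]
    for n in M:
        im=cams.camera(n);c=[t for t in trays(n,im) if np.hypot(t[0]-near[0],t[1]-near[1])<r]
        if c:o.append(min(c,key=lambda t:np.hypot(t[0]-near[0],t[1]-near[1])))
    return np.mean(o,axis=0),len(o)
def pick(t,z=-.002):
    C=t[:2];a=t[2]-np.pi/2
    ctrl.set_gripper(.065,60); ctrl.goto([*C,.1],down(a)); ctrl.move_straight([*C,.03],.2)
    hit=ctrl.move_straight([*C,z],.03,force_limit=5); s=S(); print("pick desc",hit,s["tcp_pos"])
    if hit: ctrl.move_straight([*C,s["tcp_pos"][2]+.0015],.03)
    ctrl.set_gripper(.03,60); s=S(); print("gap",s["finger_gap"],"tcp",s["tcp_pos"])
    ctrl.move_straight([*C,.17],.15); print("gap lifted",S()["finger_gap"]); return s["tcp_pos"]
E
python3 - <<'E'
from h import *
print(tri([300.75,233],[282,220.5]),tri([360.25,253.25],[342,214]))
t,n=find([.4245,-.0045]); print(t,n)
pick(t)
ctrl.goto([.5643,-.012,.17],down(1.668-np.pi/2)); ctrl.move_straight([.5643,-.012,.095],.1); s=S();print(s["tcp_pos"],s["finger_gap"],s["time_s"])
for n in M: cv2.imwrite(f"pics/{n}5.png",cams.camera(n)[...,::-1])
s=cv2.imread("pics/scene5.png");t=cv2.imread("pics/top5.png")
c=lambda i,x,y,w,h:cv2.resize(i[y:y+h,x:x+w],(400,300),interpolation=cv2.INTER_NEAREST)
cv2.imwrite("pics/c5.png",np.vstack([cv2.resize(s[195:270,270:370],(800,600))[:320],cv2.resize(t[190:240,265:365],(800,280))]))
E
```

```text
(array([0.55377904, 0.05939034, 0.07627927]), [np.float64(0.001207522859976852), np.float64(0.0012075228599768206)]) (array([ 0.57068832, -0.08594729,  0.07391524]), [np.float64(0.0009411481692409129), np.float64(0.0009411481692408734)])
[ 0.42429196 -0.00441718  1.37362266  0.1795068   0.05339738] 2
pick desc False [ 0.42452112 -0.00444836 -0.0017747 ]
gap 0.04826329039763479 tcp [ 0.42510056 -0.00454195 -0.00121938]
gap lifted 0.0486852996627063
[ 0.5648253  -0.01205767  0.09590225] 0.047984868757464216 41.3917
```

View pics/c5.png

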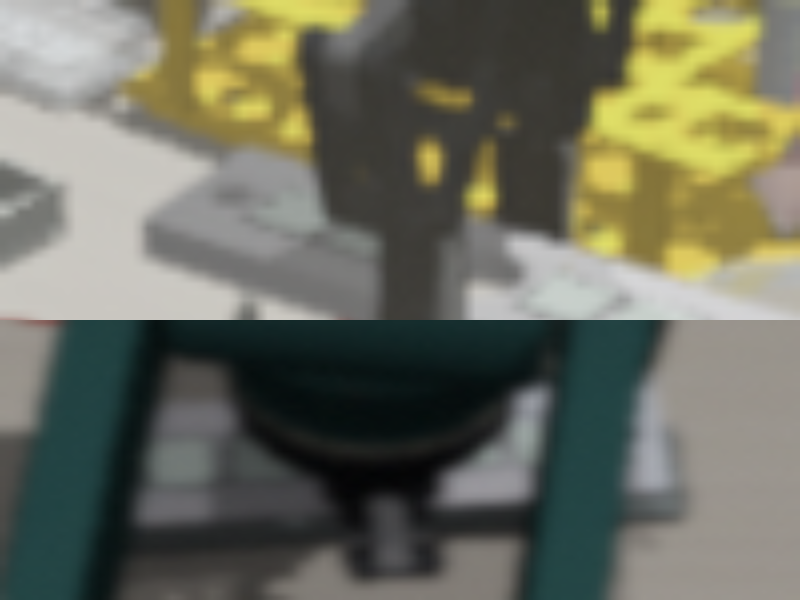

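Scene shows the held tray's left hole at about (299.4,219) and the left pin tip under it at about (300.6,233.7). The arm hides the top view. I'll crop both ends from the same scene picture.

```bash
python3 - <<'E'
from h import *
s=cv2.imread("pics/scene5.png")
c=lambda x,y:cv2.resize(s[y:y+40,x:x+40],(400,400),interpolation=cv2.INTER_CUBIC)
cv2.imwrite("pics/c6.png",cv2.convertScaleAbs(np.hstack([c(280,200),c(345,220)]),alpha=1.2))
# expected hole px if TCP centred and tray gripped at its middle
a=1.668;L=np.array([np.cos(a),np.sin(a)])
for k in(1,-1): print(proj("scene",[*(np.array([.5648,-.0121])+k*.075*L),.109]))
print("scene-frame pins",ray2plane("scene",[[300.6,233.3],[360.3,253.3]],.077))
E
```

```text
[[300.04777712 218.77362793]]
[[361.46091171 238.42910492]]
scene-frame pins [[ 0.55256389  0.05720999]
 [ 0.56724892 -0.0893085 ]]
```

View pics/c6.png

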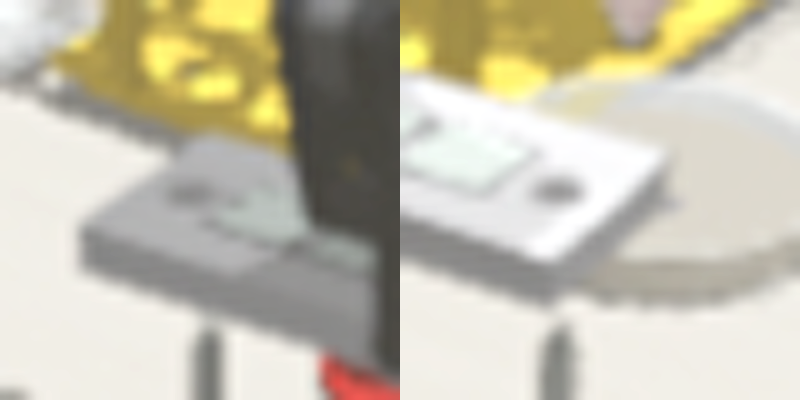

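```bash
python3 - <<'E'
from h import *
h=ray2plane("scene",[[298.6,218.5],[360.5,238.5]],.109);p=ray2plane("scene",[[300.25,232.4],[360.1,252.3]],.077)
ang=lambda q:np.arctan2(*(q[0]-q[1])[::-1])
for q in(h,p): print(q.mean(0),ang(q),np.linalg.norm(q[0]-q[1]))
print("shift needed",p.mean(0)-h.mean(0),"per hole",p-h)
E
```

```text
[ 0.5635573 -0.009817 ] 1.6639695303086566 0.15182971845305143
[ 0.56262149 -0.01325813] 1.6728654343244533 0.14796314617275036
shift needed [-0.00093581 -0.00344112] per hole [[-0.00141094 -0.00543017]
 [-0.00046068 -0.00145208]]
```

```bash
cat >> h.py <<'E'
def lower(P,a,zu,off,v=.03,fl=8):
    """bring tray underside (tcp = underside+off) down to zu over P; report force"""
    f0=S()["ft_force"]; hit=ctrl.move_straight([*P,zu+off],v,attitude=down(a),force_limit=fl); s=S()
    print("lower",hit,"under",round(s["tcp_pos"][2]-off,4),np.round(s["tcp_pos"],4),"f",np.round(s["ft_force"]-f0,1),"tq",np.round(s["wrist_torque"],2),round(s["finger_gap"],4),round(s["time_s"],1)); return hit
E
python3 - <<'E'
from h import *
P=[.564,-.014];a=.099
ctrl.move_straight([*P,.095],.05,attitude=down(a))
for zu in(.078,.070,.064):
    if lower(P,a,zu,-.0012): break
cv2.imwrite("pics/s7.png",cv2.resize(cams.camera("scene")[195:285,265:385,::-1],(800,600)))
E
```

```text
lower False under 0.078 [ 0.5641 -0.014   0.0768] f [-0.8  0.4  1.2] tq [-0.05  0.    0.05] 0.0482 42.5
lower False under 0.0697 [ 0.5642 -0.0139  0.0685] f [ 2.8  0.7 -2.4] tq [ 0.05 -0.29  0.03] 0.0483 42.9
lower False under 0.0637 [ 0.5643 -0.014   0.0625] f [ 1.2 -0.6 -0.5] tq [ 0.04 -0.5   0.05] 0.0481 43.3
```

View pics/s7.png

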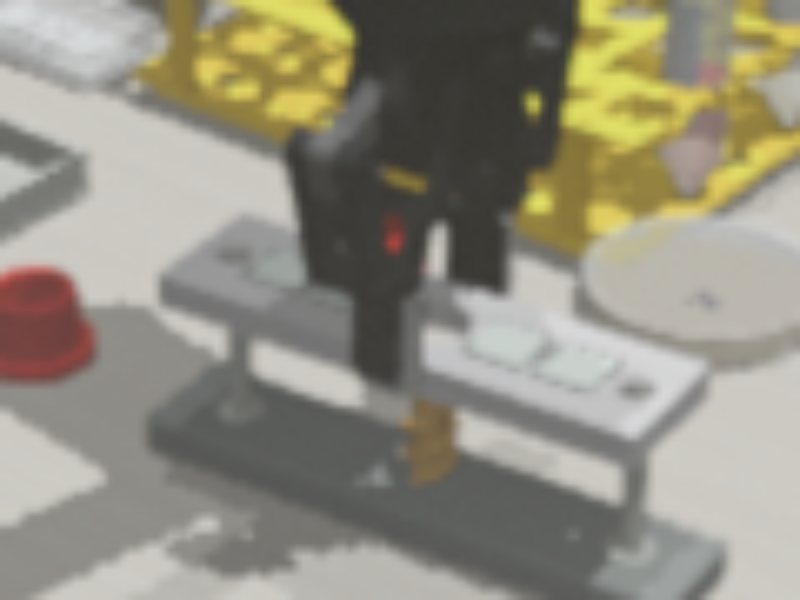

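Both pins are in their holes and the forces are small. Lowering fully.

```bash
cat >> h.py <<'E'
def seat(P,a,level,off):
    zs=.015+.012*level
    for z in np.arange(.056,zs+.001,-.012): 
        if lower(P,a,z,off,.05,10): return True
    return lower(P,a,zs-.001,off,.03,10)
E
python3 - <<'E'
from h import *
P=[.564,-.014];a=.099
seat(P,a,0,-.0012)
E
```

```text
lower False under 0.0555 [ 0.5643 -0.014   0.0543] f [1.4 0.3 0.2] tq [-0.01 -0.74  0.07] 0.0485 43.6
lower False under 0.0432 [ 0.5643 -0.0139  0.042 ] f [ 1.4 -0.1 -1.1] tq [ 0.03 -0.86  0.04] 0.0482 44.0
lower False under 0.031 [ 0.5643 -0.014   0.0298] f [0.2 0.1 0. ] tq [ 0.   -0.94 -0.01] 0.0484 44.4
lower False under 0.0188 [ 0.5643 -0.0139  0.0176] f [ 0.  -0.2  0.5] tq [ 0.   -0.93  0.01] 0.0484 44.8
lower True under 0.015 [ 0.5644 -0.014   0.0138] f [-6.9  0.3  6.1] tq [ 0.05 -0.   -0.02] 0.0477 45.0
```

Tray 1 is fully down: underside reads 0.015 with the contact force. Next I release it and calibrate a right-hole blob check on the saved picture. Then I fetch the second tray, gripped slightly higher.

```bash
cat >> h.py <<'E'
def rhole(im,ztop):
    """right hole of a tray held over the stand, scene view -> world xy on its top face, pixel"""
    u,v=proj("scene",[.5712,-.0875,ztop])[0].round().astype(int);w=im[v-14:v+15,u-14:u+15].mean(2)
    m=(w<np.percentile(w,75)-45).astype(np.uint8)
    k,l,st,ce=cv2.connectedComponentsWithStats(m)
    c=[i for i in range(1,k) if 6<=st[i,4]<=60 and st[i,0]>0 and st[i,1]>0 and st[i,0]+st[i,2]<29 and st[i,1]+st[i,3]<29]
    if not c: return None
    i=min(c,key=lambda i:np.hypot(*(ce[i]-14)));wt=np.clip(np.percentile(w,75)-w,0,None)*cv2.dilate((l==i).astype(np.uint8),np.ones((3,3)))
    yy,xx=np.mgrid[:29,:29];p=np.array([(xx*wt).sum(),(yy*wt).sum()])/wt.sum()+[u-14,v-14]
    return ray2plane("scene",p,ztop)[0],p
E
python3 - <<'E'
from h import *
print("ref",rhole(cv2.imread("pics/scene5.png"),.109))
ctrl.set_gripper(.065); ctrl.move_straight([.5643,-.014,.12],.15); ctrl.goto([.4,.2,.25],down(.1))
t,n=find([.428,.281]); print(t,n)
g=pick(t,.003)
ctrl.goto([.5645,-.014,.17],down(.099)); ctrl.move_straight([.5645,-.014,.0969+g[2]],.1); s=S();print(s["tcp_pos"],s["finger_gap"],s["time_s"],g[2])
im=cams.camera("scene"); cv2.imwrite("pics/scene8.png",im[...,::-1]); print(rhole(im,.109+s["tcp_pos"][2]-g[2]-.097))
E
```

```text
ref (array([ 0.56960672, -0.08531346]), array([360.18085106, 238.68490375]))
[0.41890576 0.23770146 1.45991182 0.1412876  0.05238435] 1
pick desc False [0.41908595 0.23778188 0.00317787]
gap 0.04732949634415808 tcp [0.41959969 0.23796498 0.00388307]
gap lifted 0.04723909656591826
[ 0.56504565 -0.01391537  0.10156012] 0.04767445878050315 53.4 0.0038830691688019857
None
```

Only one view saw that tray and it was partly hidden (length 141 mm), so the grip may be well off centre. Looking.

```bash
python3 - <<'E'
import cv2
s=cv2.imread("pics/scene8.png"); cv2.imwrite("pics/c8.png",cv2.resize(s[190:310,150:400],(800,384)))
E
```

```text
(no output)
```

View pics/c8.png

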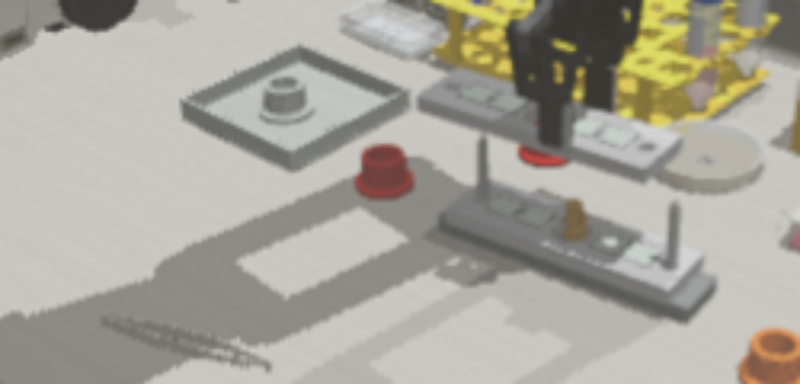

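Tray 1 sits flat on the bar. The held tray is level but gripped off centre, with its right hole at about scene (352.4,235.9). I'll compensate by shifting along the bar and re-check.

```bash
python3 - <<'E'
from h import *
L=np.array([np.cos(1.670),np.sin(1.670)])
h=ray2plane("scene",[352.2,235.7],.1095)[0]; ref=np.array([.5693,-.0872])
d=ref-h; print("d",d)
P=np.array([.5648,-.014])+L*(d@L); print(P)
ctrl.move_straight([*P,.1015],.05); 
for i in range(2):
    s=S(); im=cams.camera("scene"); r=rhole(im,.109+s["tcp_pos"][2]-.0039-.097); print(r,"err",None if r is None else r[0]-ref,s["tcp_pos"])
    if i==0 and r is not None: P=P+L*((ref-r[0])@L); ctrl.move_straight([*P,.1015],.05)
cv2.imwrite("pics/scene9.png",im[...,::-1]); np.save("P2.npy",P)
cv2.imwrite("pics/c9.png",cv2.resize(im[200:275,270:385,::-1],(800,522),interpolation=cv2.INTER_CUBIC))
E
```

```text
d [ 0.00079585 -0.02065416]
[ 0.56684336 -0.03453   ]
(array([ 0.57010704, -0.08675763]), array([360.93380358, 238.56972328])) err [0.00080704 0.00044237] [ 0.56683652 -0.03486982  0.1014807 ]
(array([ 0.57012036, -0.08666834]), array([360.90043764, 238.55415755])) err [0.00082036 0.00053166] [ 0.56686105 -0.03466493  0.10147742]
```

View pics/c9.png

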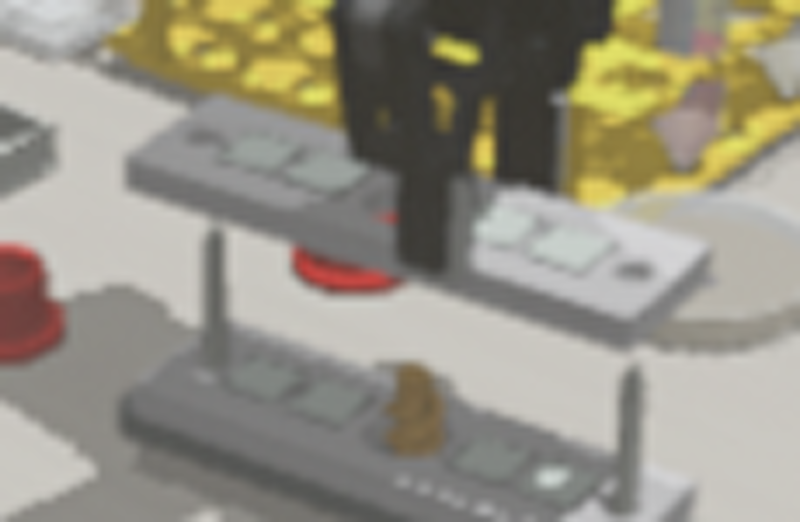

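Holes line up with the pins as they did for tray 1. Lowering tray 2.

```bash
python3 - <<'E'
from h import *
P=np.load("P2.npy");a=.099
for zu in(.078,.070,.064):
    if lower(P,a,zu,.0039): break
else: print("seated?",seat(P,a,1,.0039))
E
```

```text
lower False under 0.0781 [ 0.567  -0.0349  0.082 ] f [-0.3 -0.5  0.4] tq [-0.05 -0.03 -0.01] 0.0477 55.2
lower False under 0.0697 [ 0.5668 -0.0351  0.0736] f [0.5 0.  1.2] tq [-0.17 -0.08 -0.01] 0.0476 55.6
lower False under 0.0636 [ 0.5668 -0.0352  0.0675] f [ 0.7 -2.  -1.7] tq [-0.34 -0.13 -0.08] 0.0476 55.9
lower False under 0.0553 [ 0.5667 -0.0352  0.0592] f [-0.1 -0.2 -0.6] tq [-0.51 -0.19 -0.13] 0.0476 56.2
lower False under 0.0432 [ 0.5667 -0.0352  0.0471] f [ 0.4 -1.9 -1.1] tq [-0.65 -0.31 -0.12] 0.0476 56.6
lower False under 0.0312 [ 0.5667 -0.0352  0.0351] f [ 1.3 -0.9  1. ] tq [-0.76 -0.38 -0.12] 0.0477 57.0
lower True under 0.027 [ 0.5673 -0.0352  0.0309] f [-3.2  5.   7. ] tq [ 0.03  0.03 -0.04] 0.0476 57.3
seated? True
```

Tray 2 is down: underside 0.027 on contact. Park clear, then fetch tray 3, requiring both views and full length.

```bash
cat > go.py <<'E'
from h import *
import sys
near=[float(sys.argv[1]),float(sys.argv[2])]
ctrl.set_gripper(.065); p=S()["tcp_pos"]; ctrl.move_straight([p[0],p[1],.12],.15); ctrl.goto([.35,.25,.3],down(.1))
t,n=find(near); print(t,n)
if n<2 or abs(t[3]-.178)>.006: raise SystemExit("bad view")
g=pick(t,.003); P=[.5645,-.014]
ctrl.goto([*P,.17],down(.099)); ctrl.move_straight([*P,.0969+g[2]],.1); s=S();print(s["tcp_pos"],s["finger_gap"],s["time_s"],g[2])
im=cams.camera("scene"); cv2.imwrite(f"pics/hold_{sys.argv[3]}.png",im[...,::-1]); r=rhole(im,.109+s["tcp_pos"][2]-g[2]-.097); print(r,"err",None if r is None else r[0]-np.array([.5695,-.0870]))
np.save("g.npy",g)
cv2.imwrite(f"pics/c{sys.argv[3]}.png",cv2.resize(im[200:275,270:385,::-1],(800,522),interpolation=cv2.INTER_CUBIC))
E
python3 go.py .381 -.280 10
```

```text
[ 0.38120728 -0.28003448  1.7023952   0.1795737   0.052645  ] 2
pick desc False [ 0.38136401 -0.28017314  0.00318334]
gap 0.047572306153461336 tcp [ 0.38184368 -0.28052889  0.00393658]
gap lifted 0.047703349048879004
[ 0.56502909 -0.01420022  0.10160312] 0.04763870143779886 67.3667 0.003936578363154895
None err None
```

View pics/c10.png

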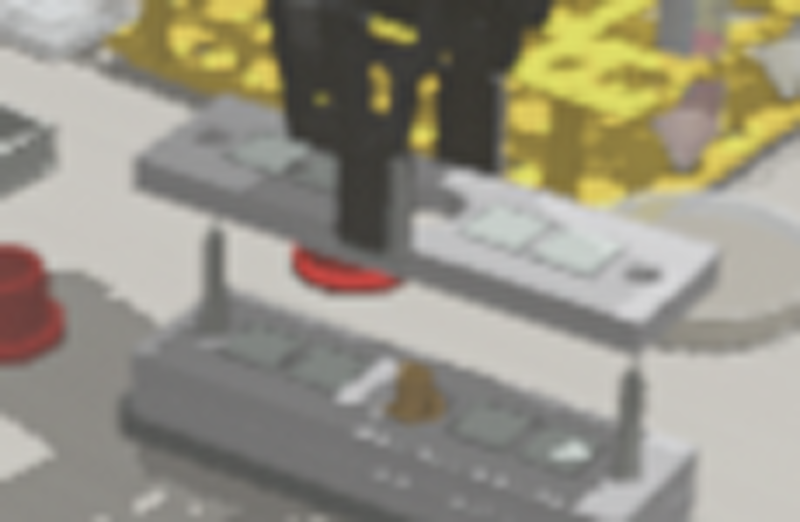

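Both earlier trays are stacked flat. The held tray's holes at crop (212,137) and (645,272) sit about 8.5 crop pixels right of the good reference, which is about 2.8 mm along the bar. Shift and lower.

```bash
cat > put.py <<'E'
from h import *
import sys
sh,lev=float(sys.argv[1]),int(sys.argv[2]);off=np.load("g.npy")[2];a=.099
P=np.array([.5647,-.014])+sh*np.array([np.cos(1.67),np.sin(1.67)])
ctrl.move_straight([*P,S()["tcp_pos"][2]],.03)
for zu in(.078,.070,.064):
    if lower(P,a,zu,off): break
else: print("seated?",seat(P,a,lev,off))
E
python3 put.py .0027 2
```

```text
lower False under 0.0781 [ 0.5646 -0.0113  0.0821] f [ 1.   0.  -0.4] tq [ 0.01 -0.02 -0.03] 0.0477 68.5
lower False under 0.0695 [ 0.5642 -0.0116  0.0735] f [-0.3 -1.2 -0.9] tq [-0.17 -0.04  0.01] 0.0479 68.9
lower False under 0.0636 [ 0.5644 -0.0117  0.0675] f [ 0.9 -1.3 -1. ] tq [-0.4  -0.16 -0.03] 0.0482 69.2
lower False under 0.0553 [ 0.5643 -0.0116  0.0592] f [ 0.9 -0.2  0.1] tq [-0.55 -0.19  0.06] 0.0481 69.6
lower False under 0.0431 [ 0.5642 -0.0116  0.047 ] f [ 0.3 -2.2 -1.3] tq [-0.75 -0.42  0.07] 0.0475 70.0
lower True under 0.039 [ 0.5649 -0.0116  0.043 ] f [-2.7  5.2  7.9] tq [ 0.08  0.   -0.03] 0.0479 70.2
seated? True
```

```bash
python3 go.py .5105 -.3355 11
```

```text
[ 0.51045724 -0.33548991  1.36143523  0.17902241  0.0534509 ] 2
pick desc False [ 0.51063654 -0.33560568  0.00323745]
gap 0.04782879103821635 tcp [ 0.51105798 -0.33593878  0.00399359]
gap lifted 0.04795226342809854
[ 0.56504822 -0.01417963  0.10159979] 0.04798734212748064 80.3917 0.003993588955323549
None err None
```

View pics/c11.png

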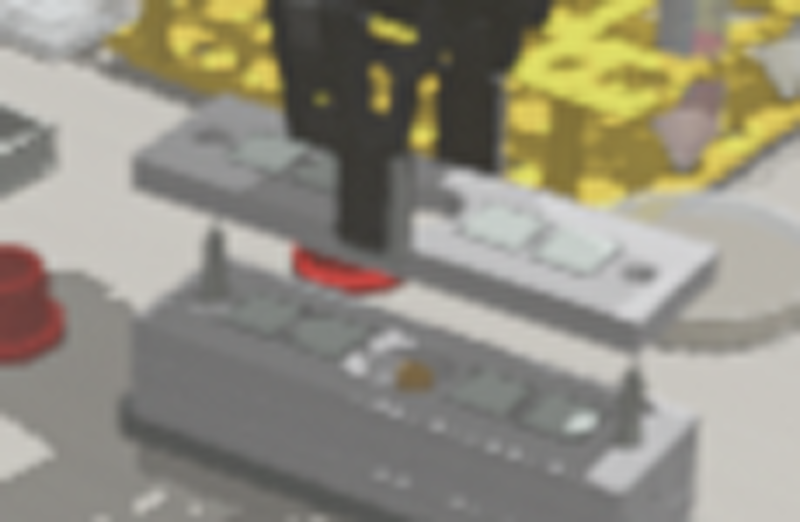

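Three trays are stacked flat. The held one's holes at crop (210,136) and (640,271) need about 1.2 mm along the bar.

```bash
python3 put.py .0012 3
```

```text
lower False under 0.0781 [ 0.5647 -0.0128  0.0821] f [1.2 0.4 0.7] tq [-0.01 -0.06  0.  ] 0.0478 81.5
lower False under 0.0697 [ 0.5644 -0.0128  0.0737] f [-0.5  0.4  0.1] tq [-0.03 -0.01  0.  ] 0.0478 81.9
lower False under 0.0636 [ 0.5644 -0.0128  0.0676] f [-0.3  0.  -0.8] tq [-0.03  0.02  0.02] 0.0475 82.3
lower False under 0.0554 [ 0.5643 -0.0128  0.0594] f [ 1.1  0.1 -0.2] tq [ 0.01 -0.05  0.04] 0.0476 82.6
lower True under 0.051 [ 0.5651 -0.0129  0.055 ] f [-1.4 -0.3  5.3] tq [-0.01  0.02  0.05] 0.0476 82.8
seated? True
```

Tray 4 made contact at 0.051. Release it, back away and do a final check.

```bash
python3 - <<'E'
from h import *
ctrl.set_gripper(.065); p=S()["tcp_pos"]; ctrl.move_straight([p[0],p[1],.13],.15); ctrl.goto([.3,.25,.3],down(.1)); ctrl.hold(.3)
for n in M:
    im=cams.camera(n); cv2.imwrite(f"pics/{n}F.png",im[...,::-1]); print(n,[np.round(t,4) for t in trays(n,im,.063)])
s=cv2.imread("pics/sceneF.png");t=cv2.imread("pics/topF.png")
cv2.imwrite("pics/F.png",np.vstack([cv2.resize(s[190:290,180:400],(800,364)),cv2.resize(t[170:300,150:480],(598,236)).copy() if 0 else cv2.resize(t[170:270,150:490],(800,235))])); print(S()["time_s"])
E
```

```text
scene [array([ 0.5614, -0.0162,  1.6696,  0.1776,  0.0522]), array([0.6686, 0.4483, 1.1783, 0.1429, 0.0625])]
top [array([ 0.5633, -0.0146,  1.6615,  0.1851,  0.0536])]
85.7333
```

View pics/F.png

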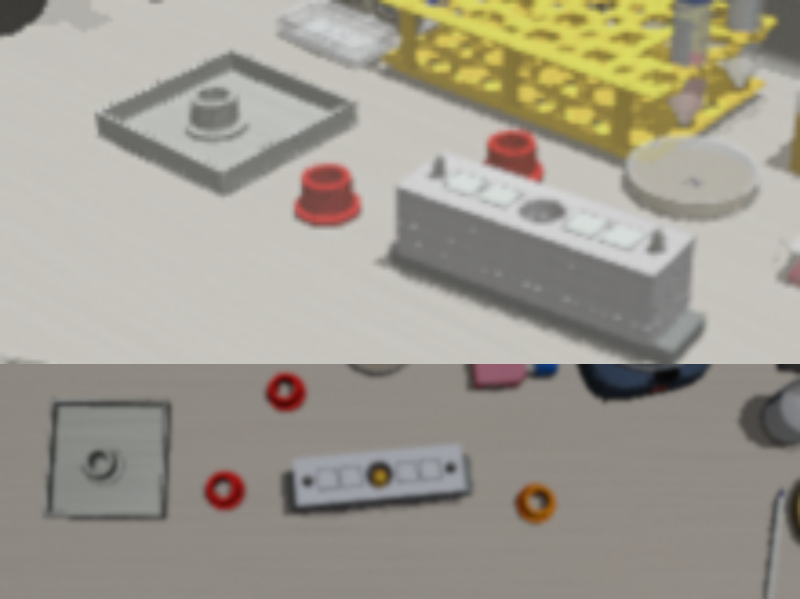

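All four trays are stacked flat with both pins through them. The nut is upright in the parts tray, and no trays are left on the bench. Handing in.

```bash
python3 -c "
from rig import ctrl
ctrl.sign_off()"
```

```text
the job is handed in; nothing more can be done
```

The job is done and was handed in at about 86 s. The steel nut lies upright in the parts tray, and all four coverslip trays hang flat on the stand's two pins.

**What went wrong on the way**
- **Nut:** After 5 rad of turning, a test lift met resistance. I let go to regrip, and the nut, by then off its thread, ended up cocked on the stud. The regrip closed above it and pressed on it lightly, about 8 N. I then gripped it across its lean and lifted it clear.
- **Second tray:** I picked it about 20 mm off centre because the arm was partly hiding it from the cameras. I corrected for that by shifting it along the bar before lowering it.
- **Hole check:** My automatic check of the right hole failed on three of the four holds. There I read the hole positions from crops instead.

**Last checks**
- **Seating:** Each tray met firm contact with its underside at 15, 27, 39 and 51 mm, which are the expected heights.
- **Final pictures:** Both views show the stack flat with both pins through it, the nut in the parts tray and no slip tray left on the bench. The red and orange look-alikes were not moved.
- **Camera disagreement:** The two views place the stack 2–3 mm apart, about the stated calibration error.

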